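# Put the bench fume extractor back to work

## Robot

A 6-joint arm with a two-finger parallel gripper is mounted at the origin on the work surface. World frame = base frame: x ahead of the robot, y to its left, z up, the work surface at z = 0. Lengths are in m, angles in rad, forces in N, time in s.
With the tool pointing down it reaches from about 0.35 to 0.8 m from the base axis. Payload 7.3 kg.
Tool frame: the origin (TCP) lies midway between the tips of the shut fingers; the grasp point (between the pads) lies 19 mm behind it (ctrl.grip_point_offset is the distance from the TCP to the grasp point, in m); z points along the fingers, y is the line along which they close (so a half turn about z gives the same grasp; the last joint's range is limited). The gripper opens to 85 mm and grips with 20 to 120 N. Pads are 22 mm wide; open, the fingers measure 114 mm over their backs; the gripper's body (76 mm by 85 mm) begins 54 mm behind the grasp point. The pads swing forward as they close: fully open they stand 13 mm farther back than shut.
Start: joints at [1.188, 0.342, 1.524, -0, 1.275, -0.146], TCP at [0.123, 0.51, 0.231] pointing down, gripper open.
Joint ranges: [-2.53, 2.53], [-0.77, 2.02], [0.04, 2.7], [-1, 4.14], [0.28, 2.66], [-3.11, 3.11]. Speed limits (rad/s): [2.57, 2.57, 3.14, 3.14, 3.14, 3.14].

## Interface

Orientations are given as a rotation vector (axis times angle).
In Python, from plant import ctrl, snapshot, look_for gives the robot as it stands.
- The arm moves only by the shell command python3 -m handwheel 'ROWS' [FORCE]. ROWS is JSON, a list of rows, each an object with "fingers": the closure in counts, from 0 (fully open) to 255 (shut); "delta_pos": the shift along the tool's x, y, z in mm, a list of three; "angular": the turn, a rotation vector about the tool's x, y, z in degrees, a list of three. In form: [{"fingers": fingers, "delta_pos": [dx, dy, dz], "angular": [rx, ry, rz]}, ...]. A call has 1 to 20 rows; each row shifts and turns the commanded pose from where the row before left it, along the tool's axes as they then stand; what a row does not reach is not made up. A row lasts 1/8 s, in which the tool goes at most 62.5 mm and 10.7 degrees, less where a joint would pass 70% of its speed; a pose out of reach is approached as far as the arm can. A call is refused whole if a number of a shift passes 62.5 or a number of a turn 10.7, either way. A call with a gripper value outside its range is refused whole. The fingers move at their own pace and stop on an object; FORCE is the grip in N (left out, the last holds). Time passes only in rows, so rows that do not move let the fingers close. It gives the time, the measured TCP pose, the force, the opening and the grip force at its end, in the units of the state.
- ctrl.get_obs(): the state, without advancing time (a new reading comes with each control period).
- snapshot(name): name is "scene" or "top" or "wrist"; returns a dict with "pixels" (384x512x3 uint8, red, green, blue), "depth" (384x512 float32, m along the optical axis (not along the pixel's ray), 0 where there is no reading), "fx", "fy", "cx", "cy" (pixels), "rvec" (rotation vector, rad) and "tvec" (3), from world to camera coordinates, as OpenCV has them; the wrist camera has in their place "hand_eye" (4x4, takes a point from camera to tool coordinates, whose origin is the TCP and whose axes are the flange's). Camera axes: x right, y down, z forward; pixel columns grow to the right and rows downward; lengths in m; the calibration is good to about 2 mm. A picture is of the moment at which its call begins: read the wrist's pose just before it.
- ctrl.sign_off(): hands the job in; it is judged then, once.
Trained networks look in the newest picture that a camera, given by its name, has taken for a name from the list of things; names that differ only in an ending like _2 or _b are one class to them, and where a whole thing is asked for, a point or a joint stands for the part that bears it (a point fixed in the world has none). Each returns a list of dicts, best first, with "conf" (0 to 1); they miss things now and then, are a little off and sometimes report something else, mostly with a low value. They report only what shows in the picture. A call takes as long as a camera call.
- look_for(label, camera): "extent" ([left, top, width, height] as shares, 0 to 1, of the picture: columns of its width, rows of its height, round what is visible of it).
The state is a dict: "time": time; "joint_pos": joint angles; "joint_velocities": joint speeds; "tau": joint torques, N m; "tool_pos": TCP position; "orientation": TCP orientation; "ft_force": force on the tool from outside, world axes, zero at the start; "ft_torque": the same for the moment, N m; "gripper_width": finger opening in m; "gripper_force": force on a finger pad.
Only numpy, scipy, OpenCV 4.12 (cv2) and the standard library are available. Lean on these libraries where they do the work, as an engineer would, in place of code of your own. Each camera call takes 0.05 s, during which the arm holds its last target. There are 200 camera calls.

## Task

The bench fume extractor has just had its filter changed. First push its dust tray fully home, then lock the round filter lid (press it down against its spring, turn it clockwise a quarter turn to the stop while it is held down, and let it rise into its seat), and last throw the toggle switch on top fully over to start the fan. Leave everything else on the bench where it is.

Things in the scene. Friction and masses are not known exactly. Their poses are not given: they have to be found in the camera images.
- extractor: Grey bench fume extractor, a box 300 (x) x 240 (y) x 90 (z) mm, fixed to the bench. Origin: centre of its underside. In its own frame the dust tray comes out of the -y side, the filter lid's axis stands at x -45, y 0 mm, and the toggle switch stands on top at x +105, y 0 mm; a short steel pipe spigot sticks out of the +x side.
- dust_tray (a joint): How far the dust tray stands out (m): 0 is fully home, up to 0.075. It slides along the extractor's y axis (pushing towards +y shuts it) with about 3 N of friction, stays where it is left and meets a firm stop at 0.
- tray_pull (a point): Centre of the flat outer face of the black pull bar on the tray front, 66 mm above the bench, 20 mm to the -x side of the extractor's centre. The bar is 100 mm long along the extractor's x, 18 mm high and stands 22 mm out from the tray front. With the tray home its face is 154 mm from the extractor's centre (34 mm out from the box's side). Site axes are the extractor's.
- filter_press (a joint): How far the filter lid is pressed down (m): 0 is fully up (unlocked), 0.018 is the bottom. A spring pushes it up: about 6 N just to start it, 14 N at the bottom. It must be below 0.014 to turn between the two ends, and at the locked end the spring lifts it to 0.010, its seat. Higher than that it is blocked from turning.
- filter_lid (a joint): Turn of the filter lid (rad): about 0 unlocked (up to 0.05 of play), 1.57 at the firm stop of the locked end; grows clockwise seen from above. Stiff by about 0.12 N m. It can rise into its seat only from about 1.51 on; once seated it cannot turn back unless pressed down again.
- lid_top (a point): Centre of the lid's flat top, on its axis; 130 mm above the bench when up, 120 when locked. A disc 156 mm across with an upright grip bar across its middle, 136 long, 18 wide, 30 mm tall; the flat top lies bare either side of the bar and may be pressed there, the bar's flank pushed. Site x: along the bar to the pointer; z up. Unlocked the pointer is to the extractor's -y, locked to its -x.
- bar_pointer (a point): Outer tip of the small pointer tab (14 mm wide) that sticks out of the disc's edge at one end of the bar, 94 mm from the lid's axis, 8 mm below the disc's flat face. Shows which way the lid is turned.
- fan_switch (a joint): Toggle lever angle (rad): 0 off, leaning towards the extractor's -y side, 1.0 fully on, leaning towards +y. Swings about an axis along the extractor's x, 22 mm above the top of the box (112 mm above the bench), stays where it is left; needs under 2 N at the knob.
- fan_switch_tip (a point): Centre of the lever's round black knob, 26 mm across, 55 mm from its hinge axis: about 160 mm above the bench at either end and 167 mm upright. Off, it is 26 mm to the -y side of the hinge; on, 26 mm to the +y side.
- tip_box: Bystander: small grey box 50 x 36 x 22 mm on top of the extractor behind the switch, near x +105, y +85 mm of the extractor. Origin under its centre.
- hammer: Bystander: hammer, 260 mm, lying on the bench off the extractor's tray side, to the +x side of the tray, its handle end nearest the box. Origin in the middle of its length, at the bench.
- wire_brush: Bystander: brush, 200 mm, lying on the bench along the extractor's +y side. Origin in the middle of its length, at the bench.
- solvent_tin: Bystander: white and blue rectangular tin 70 x 120 mm, 190 mm tall with its cap. Origin under its centre.
- spray_can: Bystander: upright spray can, 62 mm across, 190 mm tall. Origin under its centre.
- coupon: Bystander: flat aluminium plate 150 x 70 x 8 mm. Origin under its centre.
- rod_tin: Bystander: round steel tin 66 mm across, 110 mm tall, with welding rods standing out to 170 mm. Origin under its centre.

How it is judged:
By the outcome, as a careful person would: the job done as asked, in the order asked, and still so for the second after the job is handed in, with the robot touching nothing.
It also fails if it takes over 61 s, if anything falls off the work surface, if the arm or the gripper's body presses on something with over 40 N, if the wrist force passes 120 N, or if a joint passes its speed limit or range.

## Working session

There is one attempt and no reset: what is moved stays moved. The work goes in short steps, Python scripts to look and compute and a shell command to move; the robot and the scene stay as the last step left them, time stands still between calls to the robot, and variables do not carry over. Pictures are saved under pics/ and viewed, at most 10 in all, crops included, and the job is handed in when it is done.

```bash
mkdir -p pics; ls; cat > h.py <<'E'
import numpy as np, cv2
from plant import ctrl, snapshot, look_for
from scipy.spatial.transform import Rotation as R
def cloud(s):
    d=s["depth"]; v,u=np.indices(d.shape)
    P=np.stack([(u-s["cx"])/s["fx"]*d,(v-s["cy"])/s["fy"]*d,d],-1)
    if "rvec" in s:
        Rm=R.from_rotvec(np.ravel(s["rvec"])).as_matrix(); W=(P-np.ravel(s["tvec"]))@Rm
    else:
        o=s["obs"]; H=np.array(s["hand_eye"]); Q=P@H[:3,:3].T+H[:3,3]
        W=Q@R.from_rotvec(o["orientation"]).as_matrix().T+np.array(o["tool_pos"])
    W[d<=0]=np.nan
    return W
def snap(n):
    o=ctrl.get_obs(); s=snapshot(n); s["obs"]=o; return s
def save(s,f): cv2.imwrite("pics/"+f,cv2.cvtColor(s["pixels"],cv2.COLOR_RGB2BGR))
E
python3 - <<'E'
from h import *
ims=[]
for n in("scene","top"):
    s=snap(n); save(s,n+".png"); W=cloud(s); np.save(n+".npy",W)
    for l in("extractor","lid_top","bar_pointer","fan_switch_tip","tray_pull","tip_box","hammer","solvent_tin","spray_can","rod_tin","coupon","wire_brush"):
        r=look_for(l,n)
        if r:
            e=r[0]["extent"]; x=int((e[0]+e[2]/2)*512);y=int((e[1]+e[3]/2)*384)
            print(n,l,round(r[0]["conf"],2),(np.array(e)*[512,384,512,384]).astype(int),W[y,x].round(3))
o=ctrl.get_obs();print(o)
E
```

```text
pics
scene extractor 0.58 [205 136 132 110] [ 0.603 -0.005  0.091]
scene lid_top 0.95 [231 142  49  47] [0.539 0.028 0.14 ]
scene bar_pointer 0.61 [230 138  52  50] [0.538 0.029 0.147]
scene fan_switch_tip 0.66 [294 182   7   8] [ 0.682 -0.007  0.17 ]
scene tray_pull 0.64 [203 200  52  48] [ 0.522 -0.116  0.017]
scene tip_box 0.48 [303 165  24  17] [0.699 0.097 0.111]
scene hammer 0.6 [205 238  60  90] [ 0.616 -0.265 -0.004]
scene solvent_tin 0.63 [321  77  29  60] [0.669 0.354 0.145]
scene spray_can 0.78 [176 310  39  50] [ 0.639 -0.468  0.191]
scene rod_tin 0.76 [283  71  17  47] [0.5   0.396 0.108]
scene coupon 0.61 [237 100  40  27] [0.387 0.348 0.008]
scene wire_brush 0.57 [262 136  49  28] [0.561 0.224 0.019]
top extractor 0.62 [178 119 137 131] [ 0.577 -0.008  0.13 ]
top lid_top 0.58 [201 175  62  58] [0.525 0.027 0.16 ]
top bar_pointer 0.94 [199 175  65  58] [0.522 0.029 0.159]
top fan_switch_tip 0.52 [236 139  16  14] [ 0.668 -0.002  0.175]
top tray_pull 0.56 [272 179  42  52] [ 0.537 -0.14   0.016]
top tip_box 0.71 [195 138  12  16] [0.687 0.113 0.113]
top hammer 0.8 [285 1
[... 314 characters left out ...]
0.02 ]
{'time': 1.3, 'joint_pos': array([ 1.18802104e+00,  3.42010365e-01,  1.52407587e+00, -5.58950415e-06,
        1.27540264e+00, -1.46051357e-01]), 'joint_velocities': array([ 0.00179857,  0.00081101, -0.00195103, -0.00070463,  0.00215069,
        0.00079404]), 'tau': array([-2.61476089e-03, -4.33562458e+01, -2.46269524e+01, -3.84838577e-04,
        2.45793308e-04, -5.57778293e-06]), 'tool_pos': array([0.12313964, 0.51038397, 0.23132456]), 'orientation': array([3.70971105e-01, 3.11958042e+00, 1.55150578e-04]), 'ft_force': array([ 1.03664845, -0.24510947, -0.61346314]), 'ft_torque': array([-0.05450074,  0.00583633, -0.03029618]), 'gripper_force': 0.0, 'gripper_width': 0.08557188038480439}
```

```bash
python3 - <<'E'
from h import *
a=cv2.imread("pics/scene.png")[60:370,150:410];b=cv2.imread("pics/top.png")[90:300,130:400]
cv2.imwrite("pics/c.png",np.hstack([cv2.resize(a,(400,477),interpolation=3),cv2.resize(cv2.copyMakeBorder(b,0,112,0,0,0),(400,477),interpolation=3)]))
for n in("scene","top"):
    W=np.load(n+".npy"); z=W[...,2]
    reg=(W[...,0]>.35)&(W[...,0]<.85)&(abs(W[...,1])<.2)
    m=(reg&(abs(z-.09)<.008))
    nl,lab,st,_=cv2.connectedComponentsWithStats(m.astype(np.uint8)); k=1+np.argmax(st[1:,4])
    P=W[lab==k][:,:2].astype(np.float32); r=cv2.minAreaRect(P*1000); print(n,"top",len(P),r,np.median(W[lab==k][:,2]))
    L=W[reg&(abs(z-.13)<.006)&(W[...,0]<.64)&(W[...,0]>.42)][:,:2].astype(np.float32)
    print("lid",len(L),cv2.minEnclosingCircle(L*1000))
    B=W[reg&(z>.148)&(z<.17)&(W[...,0]<.63)]
    print("bar",len(B),cv2.minAreaRect(B[:,:2].astype(np.float32)*1000),np.median(B[:,2]))
    K=W[reg&(z>.145)&(z<.19)&(W[...,0]>.635)]
    print("knob",len(K),K.min(0),K.max(0))
    T=W[reg&(abs(z-.072)<.008)&(W[...,1]<-.1)]
    if len(T): print("pull?",len(T),cv2.minAreaRect(T[:,:2].astype(np.float32)*1000),T[:,2].max())
E
```

```text
scene top 4147 ((600.575927734375, 31.123764038085938), (243.7660675048828, 350.0014953613281), 82.0376968383789) 0.08963627918510529
lid 1418 ((531.5665283203125, 31.736970901489258), 86.33705139160156)
bar 285 ((531.9871215820312, 39.937015533447266), (135.8179168701172, 18.64560890197754), 81.33928680419922) 0.1586502545905614
knob 70 [ 0.66399593 -0.01852506  0.15603223] [0.68849855 0.00541188 0.17583016]
pull? 541 ((656.8754272460938, -132.49029541015625), (390.23114013671875, 77.37149047851562), 12.68145751953125) 0.07996699854952456
top top 6191 ((598.046630859375, 30.691734313964844), (241.0935516357422, 350.18499755859375), 82.5437240600586) 0.09123610313847008
lid 2432 ((526.84814453125, 32.412776947021484), 85.4127197265625)
bar 408 ((528.5153198242188, 40.73194122314453), (135.3541717529297, 18.35012435913086), 81.32562255859375) 0.16087908713586024
knob 85 [ 0.66041925 -0.01740305  0.14953947] [0.68718483 0.00820677 0.17720882]
pull? 573 ((653.973388671875, -145.88990783691406), (390.0080261230469, 84.97183227539062), 0.403693288564682) 0.07990864443035718
```

View pics/c.png

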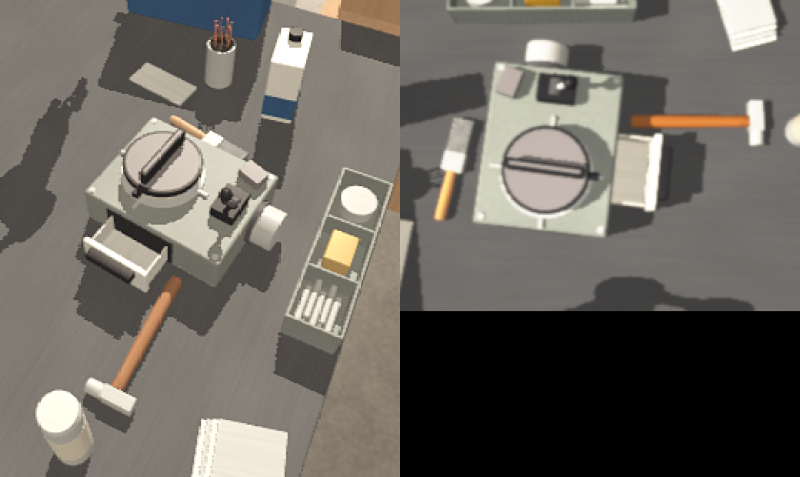

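The extractor sits at about (575, 34) mm with a yaw of about -8°. The right crop shows the lid bar at (545, 168) with its pointer to -y, the tray out at (640, 170), and the hammer handle just to its +x side. First I turn the tool into the extractor's axes.

```bash
cat >> h.py <<'E'
yaw=np.radians(-8); C=np.array([.5748,.0343,0])
ex=np.array([np.cos(yaw),np.sin(yaw),0]); ey=np.array([-np.sin(yaw),np.cos(yaw),0])
def st():
    o=ctrl.get_obs(); p=np.array(o["tool_pos"])-C; M=R.from_rotvec(o["orientation"]).as_matrix()
    print("t",round(o["time"],2),"ext",(1000*np.array([p@ex,p@ey,p[2]])).round(1),"world",np.round(o["tool_pos"],4),"tooly deg",np.degrees(np.arctan2(M[1,1],M[0,1])).round(2),"zz",M[2].round(3),"F",np.round(o["ft_force"],1),"Fext",np.round([o["ft_force"]@ex,o["ft_force"]@ey],1),"q",np.round(o["joint_pos"],2),"w",round(o["gripper_width"],4))
    return o
def ext2tool(o,x,y,z):
    M=R.from_rotvec(o["orientation"]).as_matrix(); T=C+(ex*x+ey*y)/1000; T[2]=z/1000
    print("tool shift mm",(1000*M.T@(T-o["tool_pos"])).round(1))
E
python3 -m handwheel '[{"fingers":255,"delta_pos":[0,0,-5],"angular":[0,0,10.55]},{"fingers":255,"delta_pos":[0,0,-5],"angular":[0,0,10.55]},{"fingers":255,"delta_pos":[0,0,-5],"angular":[0,0,10.55]},{"fingers":255,"delta_pos":[0,0,-5],"angular":[0,0,10.55]},{"fingers":255,"delta_pos":[0,0,-5],"angular":[0,0,10.55]},{"fingers":255,"delta_pos":[0,0,-5],"angular":[0,0,10.55]},{"fingers":255,"delta_pos":[0,0,-5],"angular":[0,0,10.55]},{"fingers":255,"delta_pos":[0,0,-5],"angular":[0,0,10.55]}]'
python3 - <<'E'
from h import *
o=st(); ext2tool(o,-20,0,270); ext2tool(o,-20,-275,250)
W=np.load("top.npy");Q=W-C;X=1000*Q@ex;Y=1000*Q@ey;Z=1000*W[...,2]
m=(abs(X+20)<45)&(Y<-125)&(Y>-300)&(Z>40)&(Z<100)
for z0 in range(40,100,8):
    k=m&(Z>=z0)&(Z<z0+8)
    if k.sum(): print(z0,k.sum(),"y",Y[k].min().round(),Y[k].max().round(),"x",X[k].min().round(),X[k].max().round())
h=(X>35)&(X<140)&(Y<-125)&(Y>-430)&(Z>8)&(Z<60); print("hammer x",X[h].min(),X[h].max())
E
```

```text
time: 2.3
tool_pos: [0.1231, 0.5104, 0.2715]
orientation: [-2.377, -2.055, -0.0]
ft_force: [-0.1, 0.1, 0.4]
gripper_width: 0.0
gripper_force: 0.0
t 2.3 ext [-513.5  408.6  271.5] world [0.1231 0.5104 0.2715] tooly deg -8.31 zz [ 0.  0. -1.] F [-0.1  0.1  0.4] Fext [-0.1  0. ] q [ 1.19  0.31  1.45 -0.    1.37  1.33] w 0.0
tool shift mm [-405.9  495.7    1.5]
tool shift mm [-680.9  497.2   21.4]
40 12 y -188.0 -187.0 x -64.0 25.0
48 10 y -188.0 -187.0 x -50.0 12.0
56 35 y -191.0 -187.0 x -65.0 24.0
64 36 y -225.0 -188.0 x -65.0 24.0
72 374 y -225.0 -190.0 x -65.0 25.0
80 18 y -219.0 -192.0 x -59.0 20.0
hammer x 35.22930249997793 139.7298802895056
```

```bash
python3 -m handwheel '[{"fingers":255,"delta_pos":[-37,45,0],"angular":[0,0,0]},{"fingers":255,"delta_pos":[-37,45,0],"angular":[0,0,0]},{"fingers":255,"delta_pos":[-37,45,0],"angular":[0,0,0]},{"fingers":255,"delta_pos":[-37,45,0],"angular":[0,0,0]},{"fingers":255,"delta_pos":[-37,45,0],"angular":[0,0,0]},{"fingers":255,"delta_pos":[-37,45,0],"angular":[0,0,0]},{"fingers":255,"delta_pos":[-37,45,0],"angular":[0,0,0]},{"fingers":255,"delta_pos":[-37,45,0],"angular":[0,0,0]},{"fingers":255,"delta_pos":[-37,45,0],"angular":[0,0,0]},{"fingers":255,"delta_pos":[-37,45,0],"angular":[0,0,0]},{"fingers":255,"delta_pos":[-37,45,0],"angular":[0,0,0]},{"fingers":255,"delta_pos":[-50,0,0],"angular":[0,0,0]},{"fingers":255,"delta_pos":[-50,0,0],"angular":[0,0,0]},{"fingers":255,"delta_pos":[-50,0,0],"angular":[0,0,0]},{"fingers":255,"delta_pos":[-50,0,0],"angular":[0,0,0]},{"fingers":255,"delta_pos":[-50,0,0],"angular":[0,0,0]},{"fingers":255,"delta_pos":[-20,0,0],"angular":[0,0,0]}]'
python3 - <<'E'
from h import *
o=st(); ext2tool(o,-20,-265,58)
s=snap("wrist");save(s,"w1.png");W=cloud(s);Q=W-C;X=1000*Q@ex;Y=1000*Q@ey;Z=1000*W[...,2]
m=(abs(X+20)<70)&(Y<-125)&(Y>-300)&(Z>50)&(Z<85)
for z0 in range(50,85,5):
    k=m&(Z>=z0)&(Z<z0+5)
    if k.sum(): print(z0,k.sum(),"y",np.percentile(Y[k],[1,99]).round(),"x",np.percentile(X[k],[1,99]).round())
E
```

```text
time: 4.42
tool_pos: [0.5189, -0.2312, 0.271]
orientation: [-2.373, -2.058, 0.0]
ft_force: [0.6, 0.4, -0.1]
gripper_width: 0.0002
gripper_force: 0.0
t 4.42 ext [ -18.4 -270.7  271. ] world [ 0.5189 -0.2312  0.271 ] tooly deg -8.12 zz [-0. -0. -1.] F [ 0.6  0.4 -0.1] Fext [0.5 0.4] q [-0.55  0.4   1.33 -0.    1.41 -0.41] w 0.0002
tool shift mm [  5.7  -1.5 213. ]
50 88 y [-182. -126.] x [-81.  42.]
55 93 y [-186. -126.] x [-81.  42.]
60 697 y [-190. -127.] x [-83.  45.]
65 2 y [-158. -147.] x [-80.  41.]
70 671 y [-224. -190.] x [-77.  35.]
75 2628 y [-222. -190.] x [-85.  47.]
```

View pics/w1.png

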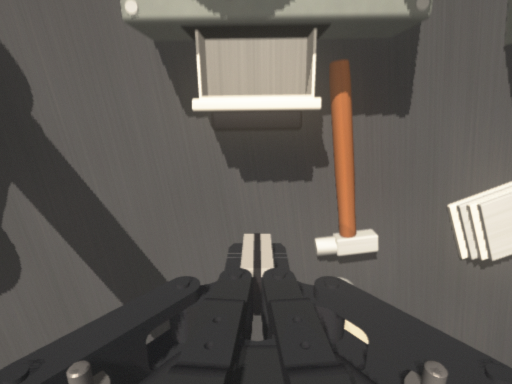

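The wrist view shows the tray pull at about (257, 115), with the hammer at (345, 150) clear to its right. I descend and push.

```bash
python3 -m handwheel '[{"fingers":255,"delta_pos":[0,0,53],"angular":[0,0,0]},{"fingers":255,"delta_pos":[0,0,53],"angular":[0,0,0]},{"fingers":255,"delta_pos":[0,0,53],"angular":[0,0,0]},{"fingers":255,"delta_pos":[0,0,52],"angular":[0,0,0]},{"fingers":255,"delta_pos":[0,0,0],"angular":[0,0,0]},{"fingers":255,"delta_pos":[15,0,0],"angular":[0,0,0]},{"fingers":255,"delta_pos":[12,0,0],"angular":[0,0,0]},{"fingers":255,"delta_pos":[10,0,0],"angular":[0,0,0]},{"fingers":255,"delta_pos":[10,0,0],"angular":[0,0,0]},{"fingers":255,"delta_pos":[10,0,0],"angular":[0,0,0]},{"fingers":255,"delta_pos":[10,0,0],"angular":[0,0,0]},{"fingers":255,"delta_pos":[10,0,0],"angular":[0,0,0]},{"fingers":255,"delta_pos":[10,0,0],"angular":[0,0,0]},{"fingers":255,"delta_pos":[5,0,0],"angular":[0,0,0]},{"fingers":255,"delta_pos":[2,0,0],"angular":[0,0,0]}]'
python3 -c "
from h import *
o=st()"
```

```text
time: 6.35
tool_pos: [0.5325, -0.1352, 0.0601]
orientation: [-2.37, -2.062, 0.0]
ft_force: [0.0, -2.0, 2.0]
gripper_width: -0.0001
gripper_force: 1.5
t 6.35 ext [ -18.4 -173.7   60.1] world [ 0.5325 -0.1352  0.0601] tooly deg -7.94 zz [ 0. -0. -1.] F [ 0. -2.  2.] Fext [ 0.3 -2. ] q [-0.39  0.58  1.67  0.    0.9  -0.25] w -0.0001
```

```bash
python3 -m handwheel '[{"fingers":255,"delta_pos":[2,0,0],"angular":[0,0,0]},{"fingers":255,"delta_pos":[2,0,0],"angular":[0,0,0]},{"fingers":255,"delta_pos":[2,0,0],"angular":[0,0,0]},{"fingers":255,"delta_pos":[1,0,0],"angular":[0,0,0]},{"fingers":255,"delta_pos":[0,0,0],"angular":[0,0,0]}]'
```

```text
time: 6.98
tool_pos: [0.5334, -0.1284, 0.0602]
orientation: [-2.37, -2.061, 0.0]
ft_force: [-1.5, -2.9, 1.6]
gripper_width: -0.0002
gripper_force: 1.0
```

```bash
python3 -m handwheel '[{"fingers":255,"delta_pos":[1,0,0],"angular":[0,0,0]},{"fingers":255,"delta_pos":[1,0,0],"angular":[0,0,0]},{"fingers":255,"delta_pos":[0,0,0],"angular":[0,0,0]}]'
python3 -c "
from h import *
o=st()"
```

```text
time: 7.35
tool_pos: [0.5336, -0.1265, 0.0602]
orientation: [-2.37, -2.061, 0.0]
ft_force: [-1.5, -2.6, 0.8]
gripper_width: -0.0002
gripper_force: 1.2
t 7.35 ext [ -18.4 -165.    60.2] world [ 0.5336 -0.1265  0.0602] tooly deg -7.97 zz [ 0. -0. -1.] F [-1.5 -2.6  0.8] Fext [-1.1 -2.8] q [-0.37  0.58  1.67  0.    0.9  -0.23] w -0.0002
```

Still only friction, so the stop hasn't been reached.

```bash
python3 -m handwheel '[{"fingers":255,"delta_pos":[1,0,0],"angular":[0,0,0]},{"fingers":255,"delta_pos":[1,0,0],"angular":[0,0,0]},{"fingers":255,"delta_pos":[0,0,0],"angular":[0,0,0]}]';python3 -m handwheel '[{"fingers":255,"delta_pos":[1,0,0],"angular":[0,0,0]},{"fingers":255,"delta_pos":[1,0,0],"angular":[0,0,0]},{"fingers":255,"delta_pos":[0,0,0],"angular":[0,0,0]}]'
python3 -c "
from h import *
o=st()"
```

```text
time: 7.72
tool_pos: [0.5338, -0.1256, 0.0602]
orientation: [2.37, 2.062, -0.002]
ft_force: [-3.0, -7.0, 0.8]
gripper_width: -0.0002
gripper_force: 3.8
time: 8.1
tool_pos: [0.5338, -0.1255, 0.0602]
orientation: [2.368, 2.061, -0.005]
ft_force: [-6.0, -15.7, -0.5]
gripper_width: -0.0002
gripper_force: 8.1
t 8.1 ext [ -18.3 -164.    60.2] world [ 0.5338 -0.1255  0.0602] tooly deg -7.94 zz [-0.004 -0.    -1.   ] F [ -6.  -15.7  -0.5] Fext [ -3.8 -16.3] q [-0.37  0.58  1.67 -0.01  0.89 -0.23] w -0.0002
```

The tray is home: 16 N at the stop, no further motion. Next I back off, rise, and go above the lid with the fingers open.

```bash
python3 -m handwheel '[{"fingers":255,"delta_pos":[-20,0,0],"angular":[0,0,0]},{"fingers":255,"delta_pos":[-25,0,0],"angular":[0,0,0]},{"fingers":255,"delta_pos":[0,0,-50],"angular":[0,0,0]},{"fingers":0,"delta_pos":[0,0,-50],"angular":[0,0,0]},{"fingers":0,"delta_pos":[0,0,-50],"angular":[0,0,0]},{"fingers":0,"delta_pos":[0,0,-50],"angular":[0,0,0]},{"fingers":0,"delta_pos":[45,-6,0],"angular":[0,0,0]},{"fingers":0,"delta_pos":[45,-6,0],"angular":[0,0,0]},{"fingers":0,"delta_pos":[45,-6,0],"angular":[0,0,0]},{"fingers":0,"delta_pos":[45,-6,0],"angular":[0,0,0]},{"fingers":0,"delta_pos":[26,-3,0],"angular":[0,0,0]},{"fingers":0,"delta_pos":[0,0,0],"angular":[0,0,0]}]'
python3 - <<'E'
from h import *
o=st(); ext2tool(o,-45,0,135)
s=snap("wrist");save(s,"w2.png");W=cloud(s);Q=W-C;X=1000*Q@ex;Y=1000*Q@ey;Z=1000*W[...,2]
for n,lo,hi in(("bar",150,168),("disc",122,138)):
    m=(Z>lo)&(Z<hi)&(abs(X+45)<100)&(abs(Y)<100); 
    print(n,m.sum(),cv2.minAreaRect(np.c_[X[m],Y[m]].astype(np.float32)),np.median(Z[m]))
s=snap("top");W=cloud(s);Q=W-C;X=1000*Q@ex;Y=1000*Q@ey;Z=1000*W[...,2]
m=(abs(X+20)<45)&(Y<-125)&(Z>60)&(Z<85);print("pull y",np.percentile(Y[m],[1,50,99]) if m.sum() else None)
E
```

```text
time: 9.6
tool_pos: [0.5299, 0.0422, 0.2603]
orientation: [-2.367, -2.065, -0.002]
ft_force: [-0.1, -0.9, -0.1]
gripper_width: 0.0855
gripper_force: 0.0
t 9.6 ext [-45.5   1.6 260.3] world [0.5299 0.0422 0.2603] tooly deg -7.79 zz [ 0.001  0.    -1.   ] F [-0.1 -0.9 -0.1] Fext [ 0.  -0.9] q [-0.07  0.33  1.46  0.    1.35  0.07] w 0.0855
tool shift mm [ -1.7   0.5 125.3]
bar 3214 ((-45.49186706542969, 0.46710205078125), (134.677734375, 17.999042510986328), 89.58507537841797) 160.5272742207646
disc 17458 ((-45.534114837646484, 0.398345947265625), (154.2283477783203, 154.3311309814453), 45.5584831237793) 131.11065394686648
pull y [-154.11913087 -139.53695391 -125.31929961]
```

View pics/w2.png

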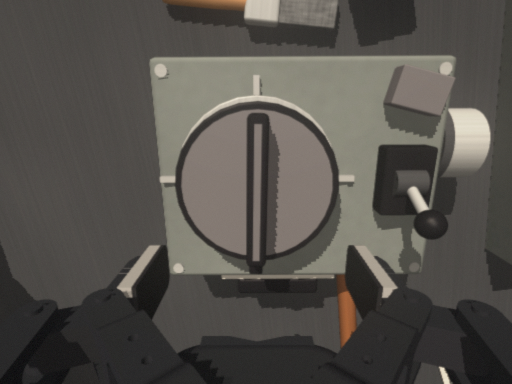

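The lid is centred in the wrist view at (257, 178), with its bar between the open fingers. The tray face reads -154, which is home. I descend and grip the bar.

```bash
python3 -m handwheel '[{"fingers":60,"delta_pos":[-1,0,45],"angular":[0,0,0]},{"fingers":60,"delta_pos":[0,0,45],"angular":[0,0,0]},{"fingers":60,"delta_pos":[0,0,35],"angular":[0,0,0]},{"fingers":255,"delta_pos":[0,0,0],"angular":[0,0,0]},{"fingers":255,"delta_pos":[0,0,0],"angular":[0,0,0]},{"fingers":255,"delta_pos":[0,0,0],"angular":[0,0,0]},{"fingers":255,"delta_pos":[0,0,0],"angular":[0,0,0]},{"fingers":255,"delta_pos":[0,0,0],"angular":[0,0,0]},{"fingers":255,"delta_pos":[0,0,0],"angular":[0,0,0]}]' 60
python3 -c "
from h import *
o=st()"
```

```text
time: 10.82
tool_pos: [0.5295, 0.0391, 0.1373]
orientation: [2.37, 2.061, 0.0]
ft_force: [-6.9, -1.0, 5.0]
gripper_width: 0.0167
gripper_force: 62.5
t 10.82 ext [-45.6  -1.6 137.3] world [0.5295 0.0391 0.1373] tooly deg -7.97 zz [-0.001  0.001 -1.   ] F [-6.9 -1.   5. ] Fext [-6.7 -1.9] q [-0.07  0.45  1.64 -0.    1.05  0.07] w 0.0167
```

```bash
python3 -m handwheel '[{"fingers":255,"delta_pos":[0,0,4],"angular":[0,0,0]},{"fingers":255,"delta_pos":[0,0,4],"angular":[0,0,0]},{"fingers":255,"delta_pos":[0,0,4],"angular":[0,0,0]},{"fingers":255,"delta_pos":[0,0,4],"angular":[0,0,0]},{"fingers":255,"delta_pos":[0,0,2],"angular":[0,0,0]},{"fingers":255,"delta_pos":[0,0,0],"angular":[0,0,0]}]'
python3 -c "
from h import *
o=st()"
```

```text
time: 11.58
tool_pos: [0.5295, 0.0391, 0.1201]
orientation: [2.37, 2.061, 0.001]
ft_force: [-8.5, -1.2, 13.6]
gripper_width: 0.0169
gripper_force: 63.6
t 11.57 ext [-45.5  -1.6 120.1] world [0.5295 0.0391 0.1201] tooly deg -7.96 zz [-0.     0.001 -1.   ] F [-8.5 -1.2 13.6] Fext [-8.3 -2.4] q [-0.07  0.47  1.66 -0.    1.01  0.07] w 0.0169
```

```bash
python3 -m handwheel '[{"fingers":255,"delta_pos":[0,-1.5,1],"angular":[0,0,0]},{"fingers":255,"delta_pos":[0,0,0],"angular":[0,0,10]},{"fingers":255,"delta_pos":[0,0,0],"angular":[0,0,10]},{"fingers":255,"delta_pos":[0,0,0],"angular":[0,0,10]},{"fingers":255,"delta_pos":[0,0,0],"angular":[0,0,0]}]'
python3 -c "
from h import *
o=st()"
```

```text
time: 12.2
tool_pos: [0.5284, 0.0395, 0.1194]
orientation: [2.823, 1.375, 0.003]
ft_force: [-8.5, -0.7, 14.3]
gripper_width: 0.017
gripper_force: 63.6
t 12.2 ext [-46.7  -1.3 119.4] world [0.5284 0.0395 0.1194] tooly deg -38.07 zz [ 0.001  0.002 -1.   ] F [-8.5 -0.7 14.3] Fext [-8.3 -1.9] q [-0.07  0.47  1.67 -0.    1.01  0.59] w 0.017
```

```bash
python3 -m handwheel '[{"fingers":255,"delta_pos":[0,0,0],"angular":[0,0,10]},{"fingers":255,"delta_pos":[0,0,0],"angular":[0,0,10]},{"fingers":255,"delta_pos":[0,0,0],"angular":[0,0,10]},{"fingers":255,"delta_pos":[0,0,0],"angular":[0,0,10]},{"fingers":255,"delta_pos":[0,0,0],"angular":[0,0,10]},{"fingers":255,"delta_pos":[0,0,0],"angular":[0,0,5]},{"fingers":255,"delta_pos":[0,0,0],"angular":[0,0,2]},{"fingers":255,"delta_pos":[0,0,0],"angular":[0,0,0]}]'
python3 -c "
from h import *
o=st();print(o['ft_torque'])"
```

```text
time: 13.2
tool_pos: [0.5276, 0.0413, 0.1193]
orientation: [-3.136, 0.136, -0.001]
ft_force: [-10.2, 8.1, 15.4]
gripper_width: 0.017
gripper_force: 63.9
t 13.2 ext [-47.8   0.3 119.3] world [0.5276 0.0413 0.1193] tooly deg -94.97 zz [ 0.    -0.002 -1.   ] F [-10.2   8.1  15.4] Fext [-11.2   6.6] q [-0.07  0.47  1.67  0.    1.01  1.59] w 0.017
[ 0.90430798  1.65828486 -0.11509296]
```

```bash
python3 -m handwheel '[{"fingers":255,"delta_pos":[0,0,0],"angular":[0,0,2]},{"fingers":255,"delta_pos":[0,0,0],"angular":[0,0,2]},{"fingers":255,"delta_pos":[0,0,0],"angular":[0,0,0]}]'
python3 -c "
from h import *
o=st();print(o['ft_torque'])"
```

```text
time: 13.58
tool_pos: [0.5276, 0.0414, 0.1193]
orientation: [-3.131, 0.24, -0.001]
ft_force: [-9.2, 7.8, 15.5]
gripper_width: 0.0169
gripper_force: 65.4
t 13.57 ext [-47.8   0.4 119.3] world [0.5276 0.0414 0.1193] tooly deg -98.78 zz [ 0.    -0.002 -1.   ] F [-9.2  7.8 15.5] Fext [-10.2   6.5] q [-0.07  0.47  1.67  0.    1.01  1.66] w 0.0169
[1.15372781 1.66382616 1.31726223]
```

The torque jumped at 90.8°, so the lid is at its stop. I let it rise while gripped, then release.

```bash
python3 -m handwheel '[{"fingers":255,"delta_pos":[0,0,-3],"angular":[0,0,0]},{"fingers":255,"delta_pos":[0,0,-3],"angular":[0,0,0]},{"fingers":255,"delta_pos":[0,0,-2.5],"angular":[0,0,0]},{"fingers":255,"delta_pos":[0,0,0],"angular":[0,0,0]}]'
python3 -c "
from h import *
o=st();print(o['ft_torque'])"
```

```text
time: 14.08
tool_pos: [0.5275, 0.0414, 0.1274]
orientation: [-3.131, 0.24, -0.0]
ft_force: [-7.3, 8.2, 10.4]
gripper_width: 0.017
gripper_force: 64.7
t 14.07 ext [-47.8   0.4 127.4] world [0.5275 0.0414 0.1274] tooly deg -98.76 zz [ 0.    -0.002 -1.   ] F [-7.3  8.2 10.4] Fext [-8.4  7.1] q [-0.07  0.46  1.66  0.    1.03  1.66] w 0.017
[1.07592759 1.29675508 1.32312251]
```

```bash
python3 -m handwheel '[{"fingers":255,"delta_pos":[0,0,-1],"angular":[0,0,0]},{"fingers":120,"delta_pos":[0,0,0],"angular":[0,0,0]},{"fingers":60,"delta_pos":[0,0,0],"angular":[0,0,0]},{"fingers":60,"delta_pos":[0,0,0],"angular":[0,0,0]},{"fingers":60,"delta_pos":[0,0,0],"angular":[0,0,0]},{"fingers":60,"delta_pos":[0,0,-40],"angular":[0,0,0]},{"fingers":60,"delta_pos":[0,0,-50],"angular":[0,0,0]},{"fingers":255,"delta_pos":[0,0,-40],"angular":[0,0,0]},{"fingers":255,"delta_pos":[0,0,0],"angular":[0,0,0]},{"fingers":255,"delta_pos":[0,0,0],"angular":[0,0,0]},{"fingers":255,"delta_pos":[0,0,0],"angular":[0,0,0]}]'
python3 - <<'E'
from h import *
o=st(); ext2tool(o,105,-65,155)
for n in("wrist","top"):
    s=snap(n);save(s,n+"3.png");W=cloud(s);Q=W-C;X=1000*Q@ex;Y=1000*Q@ey;Z=1000*W[...,2]
    for k,lo,hi in(("bar",142,160),("disc",112,128)):
        m=(Z>lo)&(Z<hi)&(abs(X+45)<100)&(abs(Y)<90)
        if m.sum()>20: print(n,k,m.sum(),cv2.minAreaRect(np.c_[X[m],Y[m]].astype(np.float32)),np.median(Z[m]))
    m=(Z>146)&(Z<185)&(abs(X-105)<30)&(abs(Y)<60)
    if m.sum(): print("knob",X[m].min(),X[m].max(),Y[m].min(),Y[m].max(),Z[m].max())
E
```

```text
time: 15.45
tool_pos: [0.5276, 0.0397, 0.2542]
orientation: [-3.132, 0.246, 0.005]
ft_force: [-0.9, 0.2, 0.7]
gripper_width: 0.0002
gripper_force: 0.0
t 15.45 ext [-47.5  -1.3 254.2] world [0.5276 0.0397 0.2542] tooly deg -98.97 zz [-0.003  0.    -1.   ] F [-0.9  0.2  0.7] Fext [-0.9  0. ] q [-0.07  0.33  1.47  0.    1.34  1.66] w 0.0002
tool shift mm [153.8  61.1  98.8]
wrist bar 2626 ((-31.480236053466797, 0.584294319152832), (107.3397445678711, 18.007497787475586), 0.9674215912818909) 151.46743863783192
wrist disc 16758 ((-41.86091613769531, 0.3559722900390625), (147.6068878173828, 155.3356475830078), 0.7465032339096069) 121.98939410415213
knob 91.59839371021906 94.89533220485401 -30.19132646290484 -16.09767267123237 166.87288087072125
top bar 171 ((-83.7892837524414, -1.2424135208129883), (61.604156494140625, 18.239391326904297), 1.1951435804367065) 152.23063553945866
top disc 904 ((-79.7336654663086, -8.204696655273438), (113.94266510009766, 153.90850830078125), 12.509590148925781) 122.58144332900298
knob 105.28383702341834 111.66627164069746 -19.75875574530972 -18.860984188141916 173.9429524061348
```

View pics/wrist3.png

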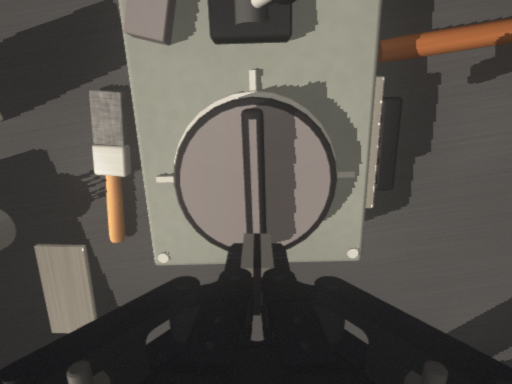

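The lid shows seated at (255, 178): the disc is at 122 mm and the bar lies along x. Next is the switch.

```bash
python3 -m handwheel '[{"fingers":255,"delta_pos":[40,18,0],"angular":[0,0,0]},{"fingers":255,"delta_pos":[40,18,0],"angular":[0,0,0]},{"fingers":255,"delta_pos":[40,18,0],"angular":[0,0,0]},{"fingers":255,"delta_pos":[34,18,0],"angular":[0,0,0]},{"fingers":255,"delta_pos":[0,0,40],"angular":[0,0,0]},{"fingers":255,"delta_pos":[0,0,40],"angular":[0,0,0]},{"fingers":255,"delta_pos":[0,0,22],"angular":[0,0,0]},{"fingers":255,"delta_pos":[0,0,0],"angular":[0,0,0]}]'
python3 -c "
from h import *
o=st();ext2tool(o,105,-8,152)"
```

```text
time: 16.55
tool_pos: [0.6678, -0.0552, 0.1508]
orientation: [-3.131, 0.246, 0.009]
ft_force: [-0.0, 0.1, 0.4]
gripper_width: -0.0001
gripper_force: 0.0
t 16.55 ext [104.6 -75.7 150.8] world [ 0.6678 -0.0552  0.1508] tooly deg -98.97 zz [-0.006 -0.    -1.   ] F [-0.   0.1  0.4] Fext [-0.1  0.1] q [-0.2   0.68  1.18  0.    1.29  1.53] w -0.0001
tool shift mm [ -0.8 -67.7  -1.1]
```

```bash
python3 -m handwheel '[{"fingers":255,"delta_pos":[0,-12,0],"angular":[0,0,0]},{"fingers":255,"delta_pos":[0,-8,0],"angular":[0,0,0]},{"fingers":255,"delta_pos":[0,-8,0],"angular":[0,0,0]},{"fingers":255,"delta_pos":[0,-8,0],"angular":[0,0,0]},{"fingers":255,"delta_pos":[0,-8,0],"angular":[0,0,0]},{"fingers":255,"delta_pos":[0,-8,0],"angular":[0,0,0]},{"fingers":255,"delta_pos":[0,-8,0],"angular":[0,0,0]},{"fingers":255,"delta_pos":[0,-4,0],"angular":[0,0,0]},{"fingers":255,"delta_pos":[0,-2,0],"angular":[0,0,0]},{"fingers":255,"delta_pos":[0,-2,0],"angular":[0,0,0]},{"fingers":255,"delta_pos":[0,0,0],"angular":[0,0,0]}]'
python3 -c "
from h import *
o=st()"
```

```text
time: 17.92
tool_pos: [0.6797, 0.0119, 0.1534]
orientation: [-3.132, 0.246, 0.001]
ft_force: [1.0, 0.6, 0.0]
gripper_width: -0.0002
gripper_force: 0.0
t 17.93 ext [107.   -7.6 153.4] world [0.6797 0.0119 0.1534] tooly deg -98.97 zz [-0.001 -0.    -1.   ] F [1.  0.6 0. ] Fext [1.  0.8] q [-0.1   0.69  1.15  0.    1.3   1.63] w -0.0002
```

```bash
python3 -m handwheel '[{"fingers":255,"delta_pos":[0,-2,0],"angular":[0,0,0]},{"fingers":255,"delta_pos":[0,-2,0],"angular":[0,0,0]},{"fingers":255,"delta_pos":[0,0,0],"angular":[0,0,0]}]'
python3 -c "
from h import *
o=st()"
```

```text
time: 18.3
tool_pos: [0.6805, 0.0158, 0.1538]
orientation: [-3.132, 0.245, -0.0]
ft_force: [0.2, 0.7, -0.4]
gripper_width: -0.0005
gripper_force: 0.2
t 18.3 ext [107.2  -3.6 153.8] world [0.6805 0.0158 0.1538] tooly deg -98.96 zz [ 0. -0. -1.] F [ 0.2  0.7 -0.4] Fext [0.1 0.7] q [-0.09  0.69  1.15  0.    1.3   1.64] w -0.0005
```

```bash
for i in 1 2; do python3 -m handwheel '[{"fingers":255,"delta_pos":[0,-2,0],"angular":[0,0,0]},{"fingers":255,"delta_pos":[0,-1,0],"angular":[0,0,0]},{"fingers":255,"delta_pos":[0,0,0],"angular":[0,0,0]}]'; python3 -c "
from h import *
o=st()"; done
python3 - <<'E'
from h import *
s=snap("scene");save(s,"s4.png")
a=cv2.imread("pics/s4.png")[130:260,210:350];cv2.imwrite("pics/s4c.png",cv2.resize(a,None,fx=4,fy=4,interpolation=3))
E
```

```text
time: 18.68
tool_pos: [0.681, 0.0188, 0.1538]
orientation: [-3.132, 0.245, -0.0]
ft_force: [0.2, -0.7, -0.0]
gripper_width: 0.0001
gripper_force: 0.3
t 18.68 ext [107.3  -0.6 153.8] world [0.681  0.0188 0.1538] tooly deg -98.96 zz [ 0. -0. -1.] F [ 0.2 -0.7 -0. ] Fext [ 0.3 -0.7] q [-0.08  0.69  1.15  0.    1.3   1.64] w 0.0001
time: 19.05
tool_pos: [0.6814, 0.0218, 0.1538]
orientation: [-3.132, 0.245, -0.0]
ft_force: [0.1, 0.4, 0.9]
gripper_width: -0.0001
gripper_force: 0.2
t 19.05 ext [107.3   2.4 153.8] world [0.6814 0.0218 0.1538] tooly deg -98.96 zz [ 0. -0. -1.] F [0.1 0.4 0.9] Fext [-0.   0.4] q [-0.08  0.69  1.14  0.    1.3   1.65] w -0.0001
```

View pics/s4c.png

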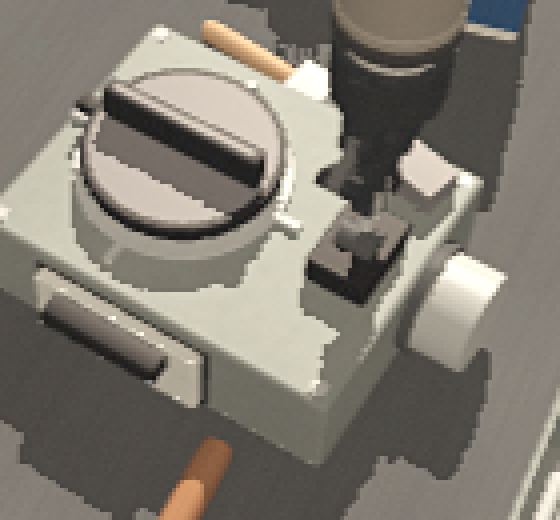

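The crop shows the tray shut, the lid pointer at -x at (90, 103), and the knob hidden behind the fingers near (350, 170). I push a little further until it resists.

```bash
for i in 1 2 3; do python3 -m handwheel '[{"fingers":255,"delta_pos":[0,-1,0],"angular":[0,0,0]},{"fingers":255,"delta_pos":[0,-1,0],"angular":[0,0,0]},{"fingers":255,"delta_pos":[0,0,0],"angular":[0,0,0]}]' | grep -E "force|tool_pos"; done
```

```text
tool_pos: [0.6816, 0.0226, 0.1538]
ft_force: [-0.8, -4.5, 0.3]
gripper_force: 2.2
tool_pos: [0.6816, 0.0229, 0.1537]
ft_force: [-1.9, -9.6, 0.4]
gripper_force: 4.8
tool_pos: [0.6817, 0.0232, 0.1537]
ft_force: [-2.5, -15.0, -0.4]
gripper_force: 7.3
```

The switch is at its stop at 15 N. I back off, rise, and check everything.

```bash
python3 -m handwheel '[{"fingers":255,"delta_pos":[0,20,0],"angular":[0,0,0]},{"fingers":255,"delta_pos":[0,30,0],"angular":[0,0,0]},{"fingers":255,"delta_pos":[0,20,-40],"angular":[0,0,0]},{"fingers":255,"delta_pos":[0,0,-60],"angular":[0,0,0]},{"fingers":255,"delta_pos":[-40,40,-20],"angular":[0,0,0]},{"fingers":255,"delta_pos":[-40,40,0],"angular":[0,0,0]},{"fingers":255,"delta_pos":[-40,40,0],"angular":[0,0,0]},{"fingers":255,"delta_pos":[0,0,0],"angular":[0,0,0]},{"fingers":255,"delta_pos":[0,0,0],"angular":[0,0,0]}]'
python3 - <<'E'
from h import *
st()
for n in("scene","top"):
    s=snap(n);save(s,n+"5.png");W=cloud(s);W0=np.load(n+".npy");Q=W-C;X=1000*Q@ex;Y=1000*Q@ey;Z=1000*W[...,2]
    m=(Z>146)&(Z<185)&(abs(X-105)<30)&(abs(Y)<60)
    if m.sum(): print("knob",m.sum(),X[m].min(),X[m].max(),Y[m].min(),Y[m].max(),Z[m].max())
    m=(Z>112)&(Z<128)&(abs(X+45)<80)&(abs(Y)<80); print("disc",np.median(Z[m]))
    m=(Z>142)&(Z<160)&(abs(X+45)<80)&(abs(Y)<80); print("bar",cv2.minAreaRect(np.c_[X[m],Y[m]].astype(np.float32)))
    m=(abs(X+20)<45)&(Y<-125)&(Y>-240)&(Z>60)&(Z<85);print("pull y",np.percentile(Y[m],[1,99]) if m.sum() else None)
a=cv2.imread("pics/scene5.png")[60:370,150:410];b=cv2.imread("pics/top5.png")[90:300,130:400]
cv2.imwrite("pics/c5.png",np.hstack([cv2.resize(a,(400,477),interpolation=3),cv2.resize(cv2.copyMakeBorder(b,0,112,0,0,0),(400,477),interpolation=3)]))
E
```

```text
time: 21.35
tool_pos: [0.5346, -0.1415, 0.2743]
orientation: [-3.131, 0.246, -0.003]
ft_force: [0.0, 1.2, -0.1]
gripper_width: 0.0002
gripper_force: 0.0
t 21.35 ext [ -15.4 -179.6  274.3] world [ 0.5346 -0.1415  0.2743] tooly deg -99.0 zz [ 0.002 -0.001 -1.   ] F [ 0.   1.2 -0.1] Fext [-0.2  1.2] q [-0.4   0.36  1.37  0.    1.4   1.33] w 0.0002
knob 74 93.39926978697599 118.14231956331207 13.807320035053552 37.8991954015189 174.5909545395836
disc 120.86685257617613
bar ((-41.119285583496094, 0.20613670349121094), (131.3207550048828, 21.285667419433594), 1.6112120151519775)
pull y [-154.05891389 -125.22134314]
knob 86 91.13710031239911 114.72467004479411 13.6950380408192 38.635867622850945 177.0000961855602
disc 122.6976738860185
bar ((-47.16704559326172, -0.7558307647705078), (135.01641845703125, 18.275867462158203), 0.7941146492958069)
pull y [-139.45925159 -125.14741257]
```

View pics/c5.png

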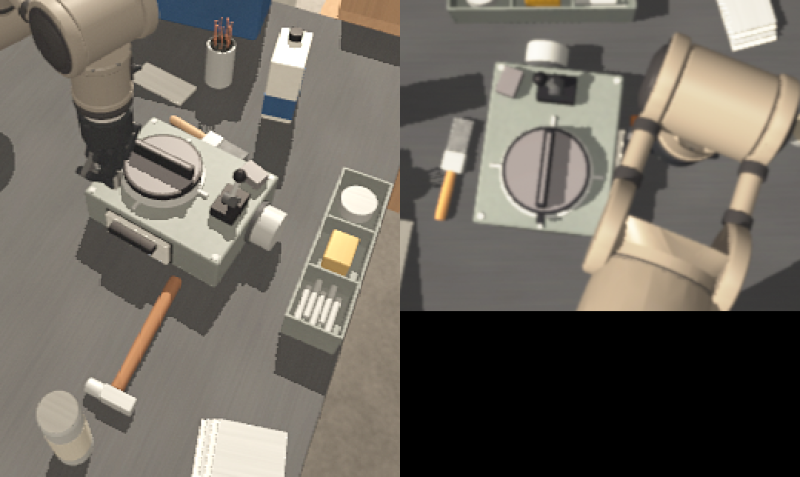

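Tray home (140, 238), lid locked and seated (160, 165), knob over at +26 mm (238, 177), and the bystanders have not moved.

```bash
python3 -c "
from plant import ctrl
print(ctrl.sign_off())"
```

```text
the job is handed in; nothing more can be done
None
```

The job is handed in at about 21 s: the tray was pushed home to its stop, then the lid was locked and seated, then the fan switch was thrown fully on, and nothing else on the bench was seen to move.

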